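Walk the record case out from beside the files and open it

ROBOT

A 6-joint arm with a two-finger parallel gripper is mounted at the origin on a cart in front of the work surface, level with it; the furniture and walls round the work are solid. World frame = base frame: x ahead of the robot, y to its left, z up, the work surface at z = 0. Lengths are in m, angles in rad, forces in N, time in s.
With the tool pointing down it reaches from about 0.375 to 0.9 m from the base axis. Payload 3.1 kg.
Tool frame: the origin (TCP) lies midway between the tips of the shut fingers; the grasp point (between the pads) lies 19 mm behind it; z points along the fingers, y is the line along which they close (so a half turn about z gives the same grasp; the last joint's range is limited). The gripper opens to 85 mm and grips with 20 to 120 N. Pads are 22 mm wide; open, the fingers measure 114 mm over their backs; the gripper's body (76 mm by 85 mm) begins 54 mm behind the grasp point. The pads swing forward as they close: fully open they stand 13 mm farther back than shut.
Start: joints at [1.006, 0.527, 1.433, -0, 1.181, -0.178], TCP at [0.235, 0.579, 0.231] pointing down, gripper open.
Joint ranges: [-3.08, 3.08], [-0.75, 2.2], [0.22, 2.44], [-1.43, 4.57], [0, 2.65], [-2.85, 2.85]. Speed limits (rad/s): [2.79, 2.79, 3.14, 3.14, 3.14, 3.14].

INTERFACE

Orientations are given as a unit quaternion [x, y, z, w].
In Python, from station import manip gives the robot as it stands.
- The arm moves only by the tool step_arm, never from a script. Its argument "targets" is text: rows parted by semicolons, each of 4 numbers parted by spaces: the shift along the tool's x, y, z in mm, then the turn about the tool's z in degrees. A call has 1 to 12 rows; each row is the pose to reach, as a shift and turn from the pose commanded when the call began, along the tool's axes at that moment; what a row does not reach only later rows make up. A row lasts 1/10 s, in which the tool goes at most 50 mm and 8.59 degrees, less where a joint would pass 70% of its speed; a pose out of reach is approached as far as the arm can. A call with a gripper value outside its range is refused whole. "gripper" is the closure, from 0 (fully open) to 1 (shut), set as the call begins (left out, the last holds). The fingers move at their own pace and stop on an object; "squeeze" is the grip in N (left out, the last holds). Time passes only in rows, so rows that repeat a pose let the fingers close. It gives the time, the measured TCP pose, the force, the opening and the grip force at its end, in the units of the state.
- manip.sense(): the state, without advancing time (a new reading comes with each control period).
- manip.snapshot(name): name is "scene" or "top"; returns the picture (420x560x3 uint8, red, green, blue); there is no depth.
- manip.get_calibration(name): a dict with "fov_y" (degrees; the focal length in pixels is half the picture's height over the tangent of half this angle, whatever the lens; pixels are square), "cx", "cy" (the principal point, pixels), "k1" (the pictures are not rectified: a ray, as slopes to the right and down, at radius r is drawn at 1 + k1 r^2 times it, then the intrinsics apply), "extrinsics" (4x4, takes a point from camera to world coordinates). Camera axes: x right, y down, z forward; pixel columns grow to the right and rows downward; lengths in m; the calibration is good to about 2 mm. A picture is of the moment at which its call begins. get_calibration takes no time and is no camera call.
- manip.sign_off(): hands the job in; it is judged then, once.
Trained networks look in the newest picture that a camera, given by its name, has taken for a name from the list of things; names that differ only in an ending like _2 or _b are one class to them, and where a whole thing is asked for, a point or a joint stands for the part that bears it (a point fixed in the world has none). Each returns a list of dicts, best first, with "p" (0 to 1); they miss things now and then, are a little off and sometimes report something else, mostly with a low value. They report only what shows in the picture. A call takes as long as a camera call. They do not tell look-alikes from the thing itself.
- manip.recognise(camera, query): "position" ([column, row] in pixels, amid what is visible of it).
- manip.masks_of(camera, query): "pixels" (420x560 bool, what is visible of it) and "position" ([column, row] in pixels, amid what is visible of it).
- manip.mark_of(camera, query): "position" ([column, row] in pixels: a listed point, or the origin of a listed thing).
The state is a dict: "t": time; "q": joint angles; "qd": joint speeds; "tau": joint torques, N m; "tcp_pos": TCP position; "tool_rot": TCP orientation; "force": force on the tool from outside, world axes, zero at the start; "ft_torque": the same for the moment, N m; "finger_gap": opening from 0.0 (shut) to 1.0 (fully open); "gripper_force": force on a finger pad.
Only numpy, scipy, OpenCV 4.12 (cv2) and the standard library are available. Lean on these libraries where they do the work, as an engineer would, in place of code of your own. Each camera call takes 0.05 s, during which the arm holds its last target. There are 200 camera calls.

TASK

The tall grey record case stands so close beside the row of files that its lid cannot swing fully back: walk it out towards you in two big swings, without lifting it clear of the table - tip it well over (about 25 degrees) onto its free end and, while tipped, swing the hinge end towards you with the free end staying planted, set it down, then tip it as far onto its hinge end and, while tipped, swing the free end out until the case is square with the row again and wholly in front of the files. Then, with the case standing upright there, open its lid until it rests on its stop and let go. Leave the stamp, the pot and the bottle where they are.

Things in the scene. Friction and masses are not known exactly. Their poses are not given: they have to be found in the camera images.
- case_center (a point): centre of the record case: tall narrow loose grey plastic box, 50 mm thick (x), 130 long (y), 162 high with lid (z), 0.8 kg +-20%, evenly filled; point 80 mm above its underside. -x side faces the robot, -y is the free end (lid tab), +y the hinge end, 10-16 mm from the bookend at the start. Grip its flat sides across the 50 mm, from above, straddling the lid (1.5 mm narrower each side)
- foot_free (a point): middle of the lower edge of the case's free end (65 mm from its centre along its -y, at the underside)
- foot_hinge (a point): middle of the lower edge of the case's hinge end (65 mm from its centre along its +y, at the underside)
- tab (a point): centre of the lid's tab, a black plastic tongue 16 mm wide (along the case's x), 8 mm thick, that sticks out 27 mm beyond the free end at lid height; the point is 14 mm outside the free end and 160 mm above the underside while the lid is shut. It turns with the lid
- case_lid (a joint): opening angle of the lid: 0 shut, 1.95 rad (112 deg) resting on its stop. Thin 70 g plate on a free hinge: it falls shut below about 1.57 rad and falls on to its stop beyond. Hinge line along the case's x, 3 mm beyond the hinge end, 155 mm above the underside; the tab's centre is 147 mm from it
- file_row: fixed row of three upright files (150 mm deep, 142 wide over all, 225 high) with a dark steel bookend (4 mm thick, 235 high, 150 deep) on the case's side. Origin: lower front edge of the bookend face that looks at the case; x points back along the files; -y from the bookend towards the case; files' fronts at x = 0. Row and case stand on the clothed table, its top at this origin's height
- stamp: hand stamp, red handle on a black base, 28 x 45 x 67 mm, origin under its centre; not to be disturbed
- specimen_pot: small pot with a red lid, 58 mm across, 62 mm high, origin under its centre; not to be disturbed
- bottle_d: white-capped sample bottle, 57 mm across, 108 mm high, behind the case, origin under its centre; not to be disturbed
Things that resemble listed ones, but are neither listed nor needed, are in the scene too. Leave any blue look-alike of the part that bears case_center alone.

How it is judged:
On the way, in this order (a step that is already met when the one before it is completed fails the run):
1. tipped 17 degrees or more onto its free end, the hinge end swung out at least 15 degrees and 25 mm in front of the files, the free end within 35 mm of its place (angle between case_center's own z axis and vertical above 0.3 rad and z of foot_hinge in the frame of file_row above 0.03 m and z of foot_free in the frame of file_row below 0.015 m and distance of foot_free from where it was at the start of the episode below 0.035 m and angle between the y axis of case_center and the y axis of file_row, either way round above 0.26 rad and x of foot_hinge in the frame of file_row below -0.025 m), for 0.1 s.
2. tipped 17 degrees or more onto its hinge end, the free end swung out: square with the row within 17 degrees, its middle 35 mm or more in front of the files, lid still shut (angle between case_center's own z axis and vertical above 0.3 rad and z of foot_free in the frame of file_row above 0.03 m and z of foot_hinge in the frame of file_row below 0.015 m and angle between the x axis of case_center and the x axis of file_row, either way round below 0.3 rad and x of case_center in the frame of file_row below -0.035 m and value of joint case_lid below 0.3 rad), for 0.1 s.
3. the case stands upright and its lid is open on its stop (value of joint case_lid above 1.85 rad and angle between case_center's own z axis and vertical below 0.04 rad), for 0.1 s.
At the end, for the whole second after the job is handed in: the case stands upright and flat on the table, square with the row of files within 14 degrees, still on the bookend's side, its middle at least 35 mm in front of the files' front plane, and its lid is open on its stop (beyond 1.85 rad) (all of step 3 and z of each of foot_free, foot_hinge in the frame of file_row below 0.005 m and angle between the x axis of case_center and the x axis of file_row, either way round below 0.25 rad and x of case_center in the frame of file_row below -0.035 m and y of case_center in the frame of file_row below 0 m); the robot touches nothing.
It fails at once if the case is lifted clear of the table (both end edges more than 15 mm up) (z of each of foot_free, foot_hinge in the frame of file_row above 0.015 m).
It fails at once if the case is toppled (tilted more than 50 degrees) (angle between case_center's own z axis and vertical above 0.87 rad).
It fails at once if the stamp, the pot or the bottle is moved more than 30 mm (distance of any of stamp, specimen_pot, bottle_d from where it was at the start of the episode above 0.03 m).
It also fails if it takes over 67 s, if anything falls off the work surface, if the arm or the gripper's body presses on something with over 40 N, if the wrist force passes 120 N, or if a joint passes its speed limit or range.

## Working session

There is one attempt and no reset: what is moved stays moved. The work goes in short steps, Python scripts to look and compute and a tool call to move; the robot and the scene stay as the last step left them, time stands still between calls to the robot, and variables do not carry over. Pictures are saved under pics/ and viewed, at most 14 in all, crops included, and the job is handed in when it is done.

Besides the shell and the picture viewer there is one more tool, called after "Emit:" by a JSON object that holds its "name" and its "arguments". step_arm: Moves the arm, as the interface text tells. Its arguments: {"type":"object","properties":{"targets":{"type":"string"},"gripper":{"type":"number"},"squeeze":{"type":"number"}},"required":["targets"]}

```bash
mkdir -p pics; cat > h.py <<'E'
import numpy as np, cv2
from station import manip
from scipy.spatial.transform import Rotation as R
def cal(n):
    c=manip.get_calibration(n); f=210/np.tan(np.radians(c["fov_y"])/2)
    return c,f,np.array(c["extrinsics"])
def ray(n,px):
    c,f,E=cal(n); d=np.array([(px[0]-c["cx"])/f,(px[1]-c["cy"])/f]); u=d.copy()
    for _ in range(20): u=d/(1+c["k1"]*(u@u))
    v=E[:3,:3]@np.array([u[0],u[1],1]); return E[:3,3],v
def atz(n,px,z):
    o,v=ray(n,px); return o+v*(z-o[2])/v[2]
def proj(n,p):
    c,f,E=cal(n); q=E[:3,:3].T@(np.array(p)-E[:3,3]); u=q[:2]/q[2]; u=u*(1+c["k1"]*(u@u)); return u*f+[c["cx"],c["cy"]]
def save(n,name,crop=None,s=1):
    im=manip.snapshot(n)[:,:,::-1]
    if crop: im=im[crop[1]:crop[3],crop[0]:crop[2]]
    cv2.imwrite("pics/"+name,cv2.resize(im,None,fx=s,fy=s,interpolation=cv2.INTER_CUBIC))
    return im
E
python3 - <<'E'
from h import *
a=manip.snapshot("scene");b=manip.snapshot("top")
cv2.imwrite("pics/a.png",a[:,:,::-1]);cv2.imwrite("pics/b.png",b[:,:,::-1])
for n in("scene","top"):
    c,f,E=cal(n);print(n,f,c["k1"],E.round(3).tolist())
    for q in("case_center","foot_free","foot_hinge","tab","file_row","stamp","specimen_pot","bottle_d"):
        print(q,[(np.round(d["position"],1).tolist(),round(d["p"],2)) for d in manip.mark_of(n,q)])
s=manip.sense();print({k:np.round(v,3).tolist() for k,v in s.items()})
E
```

```text
scene 417.8645967998214 -0.07171988209700263 [[0.558, -0.478, 0.678, -0.038], [-0.83, -0.316, 0.461, -0.124], [-0.006, -0.82, -0.573, 0.6], [0.0, 0.0, 0.0, 1.0]]
case_center [([258.8, 217.6], 0.81), ([130.0, 220.0], 0.75)]
foot_free [([284.2, 261.4], 0.73), ([108.9, 255.5], 0.55)]
foot_hinge [([236.4, 243.0], 0.86), ([166.5, 240.8], 0.86)]
tab [([80.4, 191.1], 0.81), ([287.8, 203.7], 0.65)]
file_row [([229.7, 234.5], 0.83)]
stamp [([303.4, 237.4], 0.55)]
specimen_pot [([375.5, 289.5], 0.81)]
bottle_d [([300.3, 235.9], 0.88), ([336.0, 319.5], 0.74)]
top 544.2254949461197 -0.1261436711237603 [[-0.279, -0.912, 0.3, 0.129], [-0.96, 0.267, -0.08, 0.394], [-0.007, -0.311, -0.95, 1.415], [0.0, 0.0, 0.0, 1.0]]
case_center [([263.1, 217.9], 0.93), ([190.6, 291.8], 0.78)]
foot_free [([291.2, 220.4], 0.95), ([185.6, 327.1], 0.95)]
foot_hinge [([242.7, 229.7], 0.7), ([209.1, 279.5], 0.68)]
tab [([170.6, 318.9], 0.79), ([299.3, 195.8], 0.75)]
file_row [([239.1, 228.6], 0.86)]
stamp [([358.1, 232.2], 0.65)]
specimen_pot [([358.0, 186.2], 0.59)]
bottle_d [([277.9, 189.3], 0.59)]
{'t': 0.9, 'q': [1.007, 0.527, 1.433, -0.0, 1.181, -0.178], 'qd': [-0.0, -0.001, -0.002, 0.0, -0.001, 0.001], 'tau': [-0.001, -44.231, -17.842, -0.0, 0.001, -0.0], 'tcp_pos': [0.235, 0.579, 0.231], 'tool_rot': [0.192, 0.981, 0.0, 0.0], 'force': [-0.055, -0.204, 0.641], 'ft_torque': [0.023, -0.008, 0.048], 'gripper_force': 0.0, 'finger_gap': 1.0}
```

View pics/a.png

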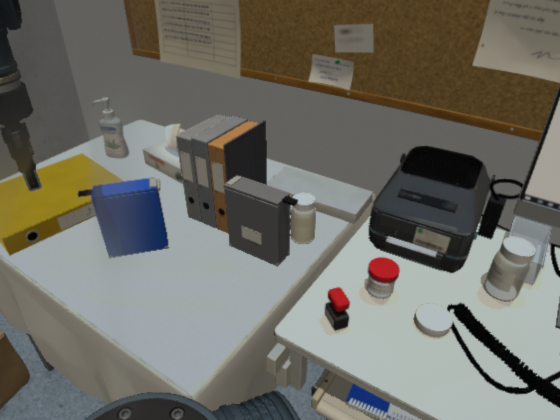

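View pics/b.png

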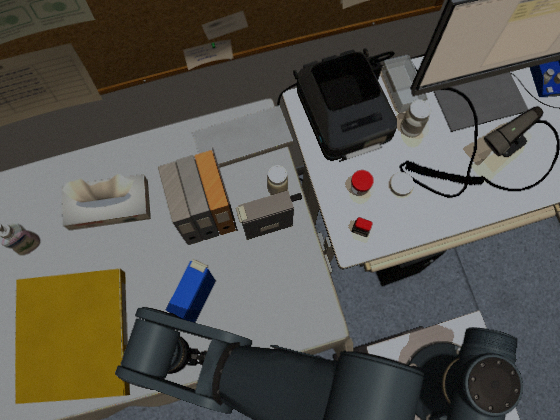

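```bash
python3 - <<'E'
from h import *
P={"scene":dict(cc=(258.8,217.6,.08),ff=(284.2,261.4,0),fh=(236.4,243,0),tab=(287.8,203.7,.16),fr=(229.7,234.5,0),pot=(375.5,289.5,0),bd=(300.3,235.9,0),bd2=(336,319.5,0),st=(303.4,237.4,0)),
"top":dict(cc=(263.1,217.9,.08),ff=(291.2,220.4,0),fh=(242.7,229.7,0),tab=(299.3,195.8,.16),fr=(239.1,228.6,0),pot=(358,186.2,0),bd=(277.9,189.3,0),st=(358.1,232.2,0))}
for n in P:
    for k,(u,v,z) in P[n].items(): print(n,k,atz(n,(u,v),z)[:2].round(3))
E
```

```text
scene cc [0.541 0.315]
scene ff [0.529 0.242]
scene fh [0.522 0.366]
scene tab [0.519 0.228]
scene fr [0.538 0.399]
scene pot [0.559 0.044]
scene bd [0.624 0.259]
scene bd2 [0.448 0.075]
scene st [0.623 0.25 ]
top cc [0.529 0.324]
top ff [0.524 0.249]
top fh [0.536 0.382]
top tab [0.534 0.228]
top fr [0.542 0.391]
top pot [0.567 0.043]
top bd [0.62  0.259]
top st [0.442 0.085]
```

The grey case is at scene (258,220) and top (265,215), and it fits the listing: grey, with a black tab, beside the bookend at scene (230,234). The blue box at scene (133,217) and top (190,290) is the look-alike to leave alone. Next I'll fit the poses with masks and confirm in one crop.

```bash
cat > fit.py <<'E'
from h import *
from scipy.optimize import minimize
def box(x0,x1,y0,y1,z0,z1): return np.array([[x,y,z] for x in(x0,x1) for y in(y0,y1) for z in(z0,z1)])
CASE=[box(-.025,.025,-.065,.065,0,.162),box(-.008,.008,-.092,-.06,.156,.164)]
ROW=[box(0,.15,0,.004,0,.235),box(0,.15,.004,.146,0,.225)]
def M(p):  # x y yaw tilt(about local x; + = hinge end up, pivot free foot; - = pivot hinge foot)
    x,y,a=p[:3]; t=p[3] if len(p)>3 else 0
    piv=np.array([0,-.065 if t>0 else .065,0])
    Rx=R.from_euler('x',t); Rz=R.from_euler('z',a)
    return lambda P: Rz.apply(Rx.apply(P-piv)+piv)+[x,y,0]
def sil(n,parts,p,S=4):
    m=np.zeros((420*S,560*S),np.uint8); T=M(p)
    for b in parts:
        q=np.array([proj(n,v) for v in T(b)])
        cv2.fillConvexPoly(m,cv2.convexHull((q*S+S/2).round().astype(np.int32)),1)
    return cv2.resize(m.astype(np.float32),(560,420),interpolation=cv2.INTER_AREA)
def fit(masks,parts,p0,ign={},steps=(.015,.015,.1,.15)):
    def cost(p):
        c=0
        for n,mk in masks.items():
            s=sil(n,parts,p); d=np.abs(s-mk)
            if n in ign: d=d*(~ign[n])
            c+=d.sum()/mk.sum()
        return c
    k=len(p0); S=np.vstack([p0]+[np.array(p0)+np.eye(k)[i]*steps[i] for i in range(k)])
    r=minimize(cost,p0,method='Nelder-Mead',options=dict(initial_simplex=S,xatol=2e-4,fatol=1e-4,maxiter=220)); return r.x,r.fun
def mask(n,q,px):
    L=manip.masks_of(n,q); L=[d for d in L if np.hypot(*(np.array(d["position"])-px))<40]
    return L[0]["pixels"] if L else None
def casefit(p0,views=("scene","top")):
    ms={}
    for n in views:
        m=mask(n,"case_center",M(p0)(np.array([[0,0,.08]]))[0] @ np.eye(3) if False else proj(n,M(p0)(np.array([[0,0,.08]]))[0]))
        if m is not None: ms[n]=m.astype(np.float32)
    return fit(ms,CASE,p0),ms
E
python3 - <<'E'
from fit import *
manip.snapshot("scene");im=save("scene","c.png",(160,90,350,290),3);manip.snapshot("top")
(p,c),ms=casefit([.535,.318,0.]);print("both",p.round(4),c)
for n in ms: print(n,[np.round(v,4).tolist() for v in fit({n:ms[n]},CASE,[.535,.318,0.])])
rs={n:mask(n,"file_row",proj(n,[.61,.47,.12])) for n in("scene","top")}
ig={n:cv2.dilate(ms[n].astype(np.uint8),np.ones((5,5)))>0 for n in ms}
r={n:m.astype(np.float32) for n,m in rs.items() if m is not None}
print("row",fit(r,ROW,[.54,.395,0.],ig))
for n in r: print(n,fit({n:r[n]},ROW,[.54,.395,0.],ig))
E
```

```text
both [0.5337 0.3136 0.032 ] 1.2872694730758667Traceback (most recent call last):
  File "<stdin>", line 4, in <module>
  File "fit.py", line 26, in fit
    r=minimize(cost,p0,method='Nelder-Mead',options=dict(initial_simplex=S,xatol=2e-4,fatol=1e-4,maxiter=220)); return r.x,r.fun
    res = _minimize_neldermead(fun, x0, args, callback, bounds=bounds,
                               **options)
    fxr = func(xr)
    fx = function(np.copy(x), *(wrapper_args + args))
  File "fit.py", line 21, in cost
    s=sil(n,parts,p); d=np.abs(s-mk)
  File "fit.py", line 14, in sil
    q=np.array([proj(n,v) for v in T(b)])
                ~~~~^^^^^
  File "h.py", line 14, in proj
    c,f,E=cal(n); q=E[:3,:3].T@(np.array(p)-E[:3,3]); u=q[:2]/q[2]; u=u*(1+c["k1"]*(u@u)); return u*f+[c["cx"],c["cy"]]
          ~~~^^^
  File "h.py", line 5, in cal
    c=manip.get_calibration(n); f=210/np.tan(np.radians(c["fov_y"])/2)
ValueError: time passes only in moves, steps and waits
```

View pics/c.png

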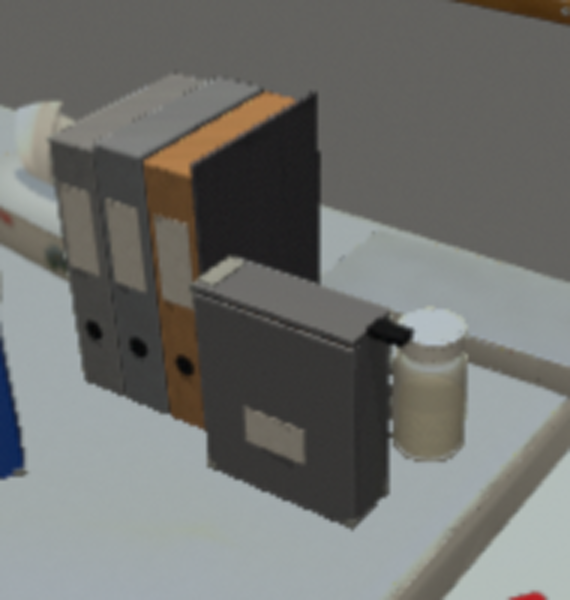

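The crop confirms the grey case, black tab to the right at about scene (290,200), against the dark bookend, bottle behind at (303,218). The calibration needs caching, so I'll do that and check the masks.

```bash
sed -i 's/^def cal(n):/import functools\n@functools.cache\ndef cal(n):/' h.py
cat > t.py <<'E'
from fit import *
a=manip.snapshot("scene");b=manip.snapshot("top")
np.savez("im.npz",scene=a,top=b)
ms={}
for n,px in(("scene",(258,218)),("top",(265,215))):
    for d in manip.masks_of(n,"case_center"):
        m=d["pixels"];ys,xs=np.where(m);print(n,round(d["p"],2),np.round(d["position"],0),m.sum(),xs.min(),xs.max(),ys.min(),ys.max())
        if np.hypot(*(np.array(d["position"])-px))<25 and n not in ms: ms[n]=m
rs={n:mask(n,"file_row",proj(n,[.61,.47,.12])) for n in("scene","top")}
for n,m in rs.items():
    if m is not None: ys,xs=np.where(m);print("row",n,m.sum(),xs.min(),xs.max(),ys.min(),ys.max())
np.savez("ms.npz",**{"c"+n:m for n,m in ms.items()},**{"r"+n:m for n,m in rs.items() if m is not None})
print(manip.sense()["t"])
f={n:m.astype(np.float32) for n,m in ms.items()}
print("both",fit(f,CASE,[.535,.318,0.]))
for n in f: print(n,fit({n:f[n]},CASE,[.535,.318,0.]))
ig={n:cv2.dilate(ms[n].astype(np.uint8),np.ones((5,5)))>0 for n in ms}
r={n:m.astype(np.float32) for n,m in rs.items() if m is not None}
print("row",fit(r,ROW,[.54,.395,0.],ig))
for n in r: print(n,fit({n:r[n]},ROW,[.54,.395,0.],ig))
E
python3 t.py
```

```text
scene 0.83 [259. 216.] 4699 224 297 176 265
scene 0.64 [127. 217.] 5059 77 168 177 259
top 0.85 [190. 288.] 1869 165 216 259 322
top 0.57 [266. 216.] 2013 236 301 191 239
row scene 7007 176 266 115 231
row top 5073 158 236 149 245
1.45
both (array([0.5322122 , 0.31531748, 0.01923914]), np.float64(0.14296427369117737))
scene (array([ 0.5299178 ,  0.31015613, -0.02807208]), np.float64(0.03678974136710167))
top (array([0.53181503, 0.31679987, 0.0303839 ]), np.float64(0.05672503635287285))
row (array([0.54063718, 0.38980436, 0.04735809]), np.float64(0.11994265764951706))
scene (array([0.54767032, 0.37210356, 0.19979271]), np.float64(0.046203795820474625))
top (array([0.53827086, 0.39222319, 0.03421813]), np.float64(0.05516952648758888))
```

```bash
cat > mv.py <<'E'
from h import *
def rel(targets):  # list of (x,y,z,yaw deg of case x axis = tool y)
    s=manip.sense(); T=R.from_quat(s["tool_rot"]); p=np.array(s["tcp_pos"]); m=T.as_matrix()
    a=np.degrees(np.arctan2(m[1,1],m[0,1])); print("t",round(s["t"],2),"tcp",p.round(4),"yaw",a.round(2),"tilt",m[:,2].round(3),"F",np.round(s["force"],1),"gap",round(s["finger_gap"],3),"gf",round(s["gripper_force"],1))
    o=[]
    for t in targets:
        d=T.inv().apply(np.array(t[:3])-p); o.append("%.0f %.0f %.0f %.1f"%(*(d*1000),-((t[3]-a+180)%360-180)))
    print("; ".join(o))
E
python3 -c "
from mv import *
rel([(.235,.579,.26,67.8),(.531,.340,.22,1.5),(.531,.340,.116,1.5)])"
```

```text
t 1.45 tcp [0.2351 0.579  0.2313] yaw 67.9 tilt [-0. -0. -1.] F [-0.7  0.3 -0.4] gap 0.998 gf 0.0
0 -0 -29 0.1; -364 -110 11 66.4; -364 -110 115 66.4
```

Emit:
{"name": "step_arm", "arguments": {"targets": "-30 -9 -25 6; -72 -22 -25 14; -114 -34 -20 22; -156 -47 -15 30; -198 -60 -10 38; -240 -72 -5 46; -282 -85 0 54; -324 -98 5 62; -364 -110 11 66.4; -364 -110 11 66.4; -364 -110 11 66.4", "gripper": 0, "squeeze": 20}}

```text
t: 2.55
tcp_pos: [0.5315, 0.3393, 0.2199]
tool_rot: [0.699, 0.716, -0.0, -0.0]
force: [-0.5, -0.0, -0.4]
finger_gap: 0.999
gripper_force: 0.0
```

```bash
python3 -c "
from mv import *
rel([(.532,.339,.22,1.5),(.532,.339,.116,1.5)])"
```

```text
t 2.55 tcp [0.5315 0.3393 0.2199] yaw 1.39 tilt [-0.001  0.    -1.   ] F [-0.5 -0.  -0.4] gap 0.999 gf 0.0
-0 0 -0 -0.1; -0 1 104 -0.1
```

Emit:
{"name": "step_arm", "arguments": {"targets": "0 0 35 0; 0 0 70 0; 0 0 95 0; 0 0 104 0; 0 0 104 0"}}

```text
t: 3.05
tcp_pos: [0.5293, 0.3408, 0.1153]
tool_rot: [0.697, 0.717, -0.001, -0.001]
force: [-0.4, -0.2, -1.1]
finger_gap: 1.001
gripper_force: 0.0
```

Emit:
{"name": "step_arm", "arguments": {"targets": "0 0 0 0; 0 0 0 0; 0 0 0 0; 0 0 0 0; 0 0 0 0; 0 0 0 0", "gripper": 1, "squeeze": 20}}

```text
t: 3.65
tcp_pos: [0.5321, 0.3409, 0.1181]
tool_rot: [0.698, 0.716, 0.002, 0.0]
force: [0.4, 1.2, 6.6]
finger_gap: 0.584
gripper_force: 23.6
```

```bash
python3 -c "
from mv import *
rel([])
s=90;h=136
for d in range(3,31,3):
    t=np.radians(d); print(d,(s*np.cos(t)-h*np.sin(t)-s).round(0),(s*np.sin(t)+h*np.cos(t)-h).round(0))
save('scene','d.png',(160,60,350,290),2.6)"
```

```text
t 3.65 tcp [0.5321 0.3409 0.1181] yaw 1.49 tilt [ 0.003  0.002 -1.   ] F [0.4 1.2 6.6] gap 0.584 gf 23.6

3 -7.0 5.0
6 -15.0 9.0
9 -22.0 12.0
12 -30.0 16.0
15 -38.0 19.0
18 -46.0 21.0
21 -55.0 23.0
24 -63.0 25.0
27 -72.0 26.0
30 -80.0 27.0
```

View pics/d.png

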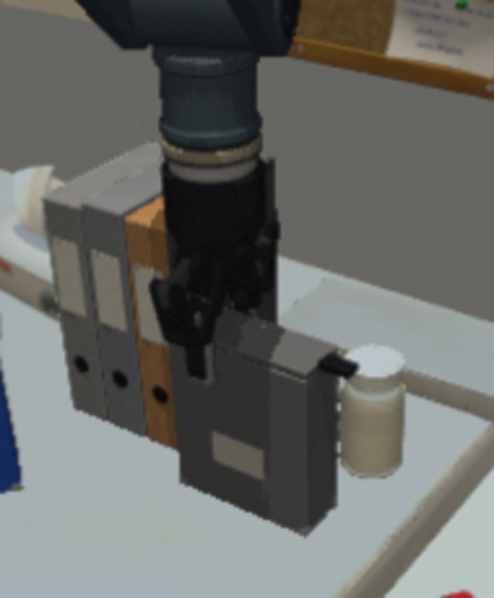

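Picture shows the pads on the flat side near the hinge end, straddling the lid, with the case still upright. I'll start the tip.

Emit:
{"name": "step_arm", "arguments": {"targets": "-4 0 -3 0; -7 0 -5 0; -11 0 -7 0; -15 0 -9 0; -18 0 -11 0; -22 0 -12 0; -22 0 -12 0"}}

```text
t: 4.4
tcp_pos: [0.5317, 0.3175, 0.1284]
tool_rot: [0.698, 0.716, -0.0, 0.0]
force: [0.8, 0.2, -6.7]
finger_gap: 0.581
gripper_force: 22.2
```

```bash
python3 -c "
from mv import *
rel([])
save('scene','e.png',(160,60,350,290),2.6)"
```

```text
t 4.4 tcp [0.5317 0.3175 0.1284] yaw 1.46 tilt [-0. -0. -1.] F [ 0.8  0.2 -6.7] gap 0.581 gf 22.2
```

View pics/e.png

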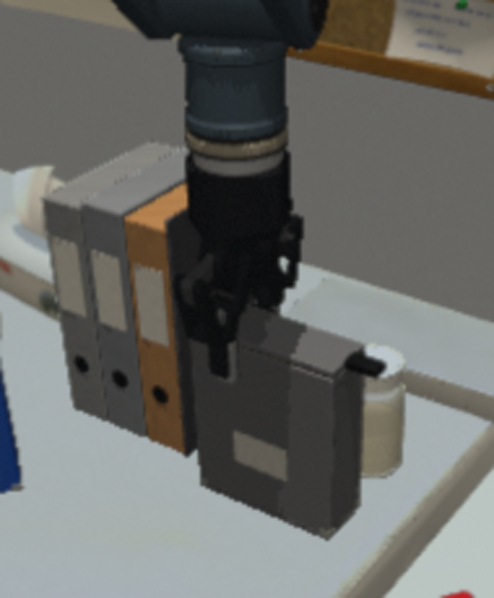

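Picture shows the case mostly carried about 20 mm along rather than tipped, so the pivot is too stiff. I'll lighten the grip by position so it can turn under its own weight.

Emit:
{"name": "step_arm", "arguments": {"targets": "0 0 0 0; 0 0 0 0; 0 0 0 0", "gripper": 0.44}}

```text
t: 4.75
tcp_pos: [0.5315, 0.3183, 0.1282]
tool_rot: [0.698, 0.716, -0.0, -0.0]
force: [-0.2, -0.5, -6.6]
finger_gap: 0.584
gripper_force: 22.2
```

Emit:
{"name": "step_arm", "arguments": {"targets": "0 0 0 0; 0 0 0 0", "gripper": 0.42}}

```text
t: 4.95
tcp_pos: [0.5316, 0.3183, 0.1283]
tool_rot: [0.698, 0.716, 0.0, 0.0]
force: [0.1, 0.6, -7.0]
finger_gap: 0.579
gripper_force: 22.2
```

```bash
python3 -c "
from mv import *
s=manip.sense();print(s['ft_torque'],s['force'])
from fit import *
m=manip.snapshot('scene');L=manip.masks_of('scene','case_center')
for d in L: print(d['p'],d['position'],d['pixels'].sum())
np.savez('e.npz',im=m,m=L[0]['pixels'])
for n in ('foot_free','foot_hinge','tab'): print(n,[(np.round(d['position'],1).tolist(),round(d['p'],2)) for d in manip.mark_of('scene',n)])
"
```

```text
[0.17088006 0.04376867 0.00885568] [ 0.1402011   0.58936279 -7.01534026]
0.59 [271.6, 219.4] 4695
0.59 [129.0, 216.1] 4993
foot_free [([294.2, 260.1], 0.96), ([107.8, 251.4], 0.73), ([233.5, 237.5], 0.37)]
foot_hinge [([169.8, 241.2], 0.63), ([243.2, 243.1], 0.6)]
tab [([299.2, 203.6], 0.62), ([83.1, 191.4], 0.55)]
```

Emit:
{"name": "step_arm", "arguments": {"targets": "0 0 0 0; 0 0 0 0", "gripper": 0.415}}

```text
t: 5.4
tcp_pos: [0.5321, 0.3187, 0.1292]
tool_rot: [0.698, 0.716, 0.001, 0.0]
force: [-0.5, 0.5, -2.2]
finger_gap: 0.582
gripper_force: 2.1
```

Emit:
{"name": "step_arm", "arguments": {"targets": "0 0 0 0; 0 0 0 0", "gripper": 0.41}}

```text
t: 5.6
tcp_pos: [0.5321, 0.3184, 0.1293]
tool_rot: [0.698, 0.716, 0.001, 0.0]
force: [-0.5, 0.2, 1.8]
finger_gap: 0.591
gripper_force: 0.4
```

Emit:
{"name": "step_arm", "arguments": {"targets": "0 0 0 0; 0 0 -40 0; 40 0 -90 0; 40 0 -90 0", "gripper": 0}}

```text
t: 6.0
tcp_pos: [0.5336, 0.3613, 0.2238]
tool_rot: [0.697, 0.717, 0.006, 0.002]
force: [1.0, -0.4, 1.6]
finger_gap: 1.003
gripper_force: 0.0
```

```bash
cat > pose.py <<'E'
import sys
from fit import *
from mv import rel
p0=eval(sys.argv[1]); out={}
def run(p0,save_as=None,steps=(.015,.015,.1,.15)):
    ms={};ig={}
    for n in("scene","top"):
        im=manip.snapshot(n)
        if save_as: cv2.imwrite("pics/%s_%s.png"%(save_as,n),im[:,:,::-1])
        c=proj(n,M(p0)(np.array([[0,0,.08]]))[0])
        L=[d for d in manip.masks_of(n,"case_center") if np.hypot(*(np.array(d["position"])-c))<30]
        if L: ms[n]=L[0]["pixels"].astype(np.float32)
        print(n,[(np.round(d["position"]).tolist(),int(d["pixels"].sum())) for d in L],"model px",int(sil(n,CASE,p0).sum()))
    for n in ms: print(n,[np.round(v,3).tolist() for v in fit({n:ms[n]},CASE,p0)])
    if len(ms)>1: print("both",[np.round(v,3).tolist() for v in fit(ms,CASE,p0)])
run(p0,sys.argv[2] if len(sys.argv)>2 else None); rel([])
E
python3 pose.py [.532,.296,.02] f
```

```text
scene [([266.0, 218.0], 4781)] model px 4992
top [([260.0, 229.0], 236)] model px 2072
scene [[0.531, 0.296, -0.009], 0.039]
top [[0.47, 0.34, 0.096], 7.363]
both [[0.526, 0.298, 0.075], 7.813]
t 6.2 tcp [0.5297 0.3575 0.2174] yaw 1.53 tilt [-0.001 -0.001 -1.   ] F [-0.  -0.2 -0.9] gap 0.999 gf 0.0
```

Emit:
{"name": "step_arm", "arguments": {"targets": "-18 2 30 0; -18 2 65 0; -18 2 90 0; -18 2 99 0; -18 2 99 0"}}

```text
t: 6.7
tcp_pos: [0.5312, 0.3387, 0.1164]
tool_rot: [0.698, 0.716, -0.003, -0.001]
force: [1.1, -0.5, 0.6]
finger_gap: 1.0
gripper_force: 0.0
```

Emit:
{"name": "step_arm", "arguments": {"targets": "0 0 0 0; 0 0 0 0; 0 0 0 0; 0 0 0 0; 0 0 0 0", "gripper": 0.418}}

```text
t: 7.2
tcp_pos: [0.5333, 0.3406, 0.1208]
tool_rot: [0.698, 0.716, 0.001, 0.0]
force: [-3.0, 0.0, 5.1]
finger_gap: 0.588
gripper_force: 13.7
```

Emit:
{"name": "step_arm", "arguments": {"targets": "-4 0 -3 0; -7 0 -5 0; -11 0 -8 0; -15 0 -10 0; -15 0 -10 0; -15 0 -10 0"}}

```text
t: 7.8
tcp_pos: [0.5333, 0.3253, 0.1295]
tool_rot: [0.698, 0.716, 0.0, -0.0]
force: [-2.5, 5.3, 1.8]
finger_gap: 0.588
gripper_force: 10.5
```

```bash
cat > look.py <<'E'
import sys
from fit import *
from mv import rel
rel([]); print(manip.sense()["ft_torque"])
p0=eval(sys.argv[1])
im=manip.snapshot("scene"); cv2.imwrite("pics/"+sys.argv[2],cv2.resize(im[60:290,160:350,::-1],None,fx=2.6,fy=2.6))
c=proj("scene",M(p0)(np.array([[0,0,.08]]))[0])
L=[d for d in manip.masks_of("scene","case_center") if np.hypot(*(np.array(d["position"])-c))<30]
m=L[0]["pixels"]
# ignore the region above a line near the gripper: very dark pixels close to the case
dark=(im.max(2)<42)
sg=np.zeros((420,560),bool); s=manip.sense(); g=np.array(s["tcp_pos"])
hull=cv2.convexHull(np.array([proj("scene",g+[dx,dy,dz]) for dx in(-.06,.06) for dy in(-.03,.03) for dz in(-.004,.15)]).astype(np.int32))
ig=np.zeros((420,560),np.uint8); cv2.fillConvexPoly(ig,hull,1)
x,f=fit({"scene":m.astype(np.float32)},CASE,p0,{"scene":ig>0})
T=M(x); F=T(np.array([[0,-.065,0],[0,.065,0],[0,0,.08]]))
print("fit",x.round(3),"tiltdeg",np.degrees(x[3]).round(1),f.round(3),"free",F[0].round(3),"hinge",F[1].round(3))
E
python3 look.py [.531,.296,0.,.1] g.png
```

```text
t 7.8 tcp [0.5333 0.3253 0.1295] yaw 1.46 tilt [-0.  0. -1.] F [-2.5  5.3  1.8] gap 0.588 gf 10.5

[ 0.67859398  0.5256859  -0.18294815]
fit [ 0.534  0.296 -0.056  0.081] tiltdeg 4.6 0.025 free [0.531 0.231 0.   ] hinge [0.538 0.36  0.01 ]
```

Emit:
{"name": "step_arm", "arguments": {"targets": "-4 0 -3 0; -8 0 -6 0; -12 0 -9 0; -16 0 -11 0; -20 0 -13 0; -24 0 -15 0; -24 0 -15 0; -24 0 -15 0"}}

```text
t: 8.7
tcp_pos: [0.5343, 0.3009, 0.1443]
tool_rot: [0.698, 0.716, 0.0, 0.0]
force: [-0.3, 0.3, -5.8]
finger_gap: 0.584
gripper_force: 9.3
```

```bash
python3 look.py [.533,.296,0.,.2] g2.png
```

```text
t 8.7 tcp [0.5343 0.3009 0.1443] yaw 1.49 tilt [ 0. -0. -1.] F [-0.3  0.3 -5.8] gap 0.584 gf 9.3

[-0.02753369  0.00469466  0.01612614]
fit [ 0.533  0.298 -0.008  0.248] tiltdeg 14.2 0.029 free [0.533 0.233 0.   ] hinge [0.534 0.359 0.032]
```

Emit:
{"name": "step_arm", "arguments": {"targets": "-4 0 -2 0; -8 0 -4 0; -13 0 -5 0; -17 0 -6 0; -21 0 -7 0; -26 0 -8 0; -30 0 -9 0; -30 0 -9 0; -30 0 -9 0"}}

```text
t: 9.7
tcp_pos: [0.5352, 0.2713, 0.1541]
tool_rot: [0.698, 0.716, 0.001, 0.0]
force: [-0.9, 1.7, 2.3]
finger_gap: 0.586
gripper_force: 10.9
```

```bash
python3 look.py [.533,.296,0.,.42] g3.png
```

```text
t 9.7 tcp [0.5352 0.2713 0.1541] yaw 1.49 tilt [ 0.001  0.    -1.   ] F [-0.9  1.7  2.3] gap 0.586 gf 10.9

[0.18534571 0.44417099 0.0242845 ]
fit [0.532 0.3   0.013 0.432] tiltdeg 24.8 0.023 free [0.533 0.235 0.   ] hinge [0.532 0.353 0.054]
```

View pics/g3.png

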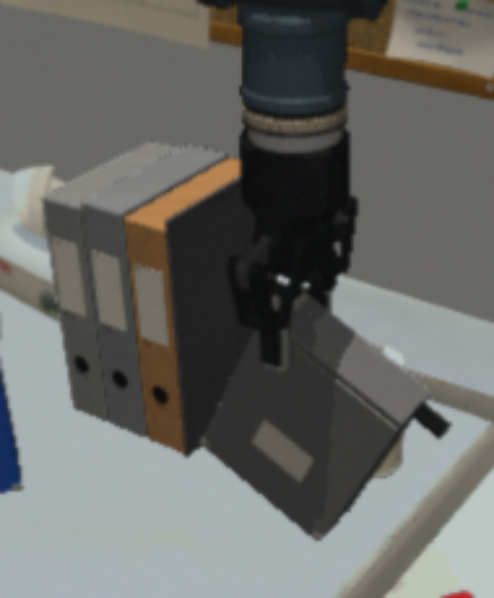

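Emit:
{"name": "step_arm", "arguments": {"targets": "0 -3 0 -4; 0 -5 -1 -8; -1 -8 -1 -12; -1 -10 -1 -16; -2 -13 -1 -20; -3 -15 -1 -24; -4 -18 -1 -28; -5 -20 -1 -32; -5 -20 -1 -32; -5 -20 -1 -32"}}

```text
t: 10.8
tcp_pos: [0.5151, 0.2653, 0.1537]
tool_rot: [0.474, 0.881, -0.0, 0.0]
force: [-0.2, -0.9, -3.6]
finger_gap: 0.578
gripper_force: 9.6
```

```bash
python3 look.py [.505,.290,.5,.42] g4.png
```

```text
t 10.8 tcp [0.5151 0.2653 0.1537] yaw 33.44 tilt [-0.    -0.001 -1.   ] F [-0.2 -0.9 -3.6] gap 0.578 gf 9.6

[-0.08179614 -0.18247643  0.01290912]
fit [0.498 0.285 0.575 0.411] tiltdeg 23.6 0.016 free [0.533 0.231 0.   ] hinge [0.468 0.331 0.052]
```

View pics/g4.png

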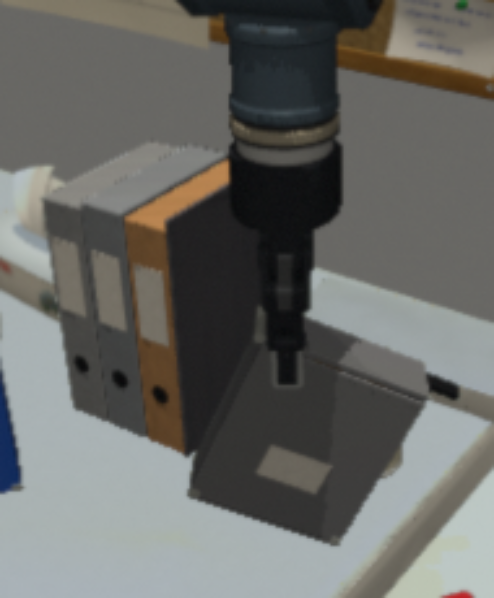

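Emit:
{"name": "step_arm", "arguments": {"targets": "5 0 1 0; 10 0 3 0; 16 0 5 0; 22 0 7 0; 28 0 9 0; 34 0 12 0; 40 0 15 0; 46 0 18 0; 52 0 22 0; 58 0 26 0; 65 0 31 0; 65 0 31 0"}}

```text
t: 12.1
tcp_pos: [0.4778, 0.3213, 0.1226]
tool_rot: [0.473, 0.881, 0.0, -0.001]
force: [-3.3, 3.5, 3.4]
finger_gap: 0.585
gripper_force: 10.1
```

```bash
python3 look.py [.480,.285,.575,.01] g5.png
```

```text
t 12.1 tcp [0.4778 0.3213 0.1226] yaw 33.52 tilt [-0.001  0.001 -1.   ] F [-3.3  3.5  3.4] gap 0.585 gf 10.1

[ 0.71690738  0.62834381 -0.02610436]
fit [0.501 0.287 0.553 0.001] tiltdeg 0.0 0.022 free [0.535 0.232 0.   ] hinge [0.466 0.342 0.   ]
```

Emit:
{"name": "step_arm", "arguments": {"targets": "0 0 0 0; 0 0 0 0; -20 0 0 0; -50 0 1 0; -80 0 2 0; -80 0 2 0", "gripper": 0}}

```text
t: 12.8
tcp_pos: [0.5265, 0.2501, 0.1211]
tool_rot: [0.475, 0.88, 0.0, 0.002]
force: [-0.2, 0.3, 0.3]
finger_gap: 1.001
gripper_force: 0.0
```

```bash
python3 -c "
from mv import *
rel([])
for n,q in(('scene',dict(cc=(130,220,.08),ff=(108.9,255.5,0),fh=(166.5,240.8,0))),('top',dict(cc=(190.6,291.8,.08),ff=(185.6,327.1,0),fh=(209.1,279.5,0)))):
  for k,v in q.items(): print(n,k,atz(n,v[:2],v[2])[:2].round(3))"
python3 look.py [.501,.287,.56,.01] g6.png
```

```text
t 12.8 tcp [0.5265 0.2501 0.1211] yaw 33.28 tilt [ 0.003 -0.001 -1.   ] F [-0.2  0.3  0.3] gap 1.001 gf 0.0

scene cc [0.381 0.54 ]
scene ff [0.33  0.575]
scene fh [0.439 0.506]
top cc [0.395 0.548]
top ff [0.326 0.592]
top fh [0.429 0.503]
t 12.8 tcp [0.5265 0.2501 0.1211] yaw 33.28 tilt [ 0.003 -0.001 -1.   ] F [-0.2  0.3  0.3] gap 1.001 gf 0.0

[-0.01163461  0.01085327 -0.01599851]
fit [ 0.501  0.289  0.634 -0.006] tiltdeg -0.3 0.035 free [0.539 0.236 0.001] hinge [0.462 0.341 0.   ]
```

Emit:
{"name": "step_arm", "arguments": {"targets": "0 0 3 0; 0 0 3 0; 0 0 3 0; 0 0 3 0; 0 0 3 0; 0 0 3 0", "gripper": 0.418}}

```text
t: 13.5
tcp_pos: [0.5225, 0.2538, 0.1181]
tool_rot: [0.473, 0.881, -0.0, -0.001]
force: [-1.8, 1.7, -0.2]
finger_gap: 0.586
gripper_force: 9.5
```

Emit:
{"name": "step_arm", "arguments": {"targets": "4 0 -2 0; 8 0 -5 0; 12 0 -7 0; 15 0 -10 0; 19 0 -12 0; 23 0 -14 0; 27 0 -16 0; 31 0 -18 0; 31 0 -18 0; 31 0 -18 0"}}

```text
t: 14.5
tcp_pos: [0.506, 0.2793, 0.1366]
tool_rot: [0.473, 0.881, 0.0, -0.0]
force: [-0.6, -1.4, -1.1]
finger_gap: 0.584
gripper_force: 10.3
```

```bash
python3 look.py [.501,.287,.58,-.2] g7.png
```

```text
t 14.5 tcp [0.506  0.2793 0.1366] yaw 33.5 tilt [-0.  0. -1.] F [-0.6 -1.4 -1.1] gap 0.584 gf 10.3

[-0.1743306   0.14689992  0.05963746]
fit [ 0.499  0.284  0.568 -0.207] tiltdeg -11.8 0.022 free [0.532 0.232 0.027] hinge [0.464 0.339 0.   ]
```

Emit:
{"name": "step_arm", "arguments": {"targets": "4 0 -2 0; 8 0 -4 0; 13 0 -6 0; 17 0 -7 0; 21 0 -9 0; 25 0 -10 0; 30 0 -11 0; 34 0 -12 0; 39 0 -13 0; 39 0 -14 0; 39 0 -14 0"}}

```text
t: 15.7
tcp_pos: [0.4842, 0.3121, 0.1499]
tool_rot: [0.473, 0.881, 0.0, -0.0]
force: [-0.3, 0.8, -4.2]
finger_gap: 0.584
gripper_force: 10.0
```

```bash
python3 look.py [.501,.287,.58,-.43] g8.png
```

```text
t 15.7 tcp [0.4842 0.3121 0.1499] yaw 33.49 tilt [-0.001  0.001 -1.   ] F [-0.3  0.8 -4.2] gap 0.584 gf 10.0

[0.07543151 0.02196567 0.01778684]
fit [ 0.5    0.288  0.599 -0.403] tiltdeg -23.1 0.024 free [0.53  0.243 0.051] hinge [0.463 0.342 0.   ]
```

Emit:
{"name": "step_arm", "arguments": {"targets": "0 -3 0 4; 0 -5 0 8; 1 -8 0 12; 2 -10 0 16; 3 -13 0 20; 4 -15 0 24; 5 -18 0 28; 6 -20 0 31.5; 6 -20 0 31.5; 6 -20 0 31.5"}}

```text
t: 16.8
tcp_pos: [0.4645, 0.3055, 0.15]
tool_rot: [0.694, 0.72, -0.0, -0.0]
force: [-0.3, 0.6, -6.6]
finger_gap: 0.584
gripper_force: 9.8
```

```bash
python3 look.py [.464,.278,.03,-.40] g9.png
```

```text
t 16.8 tcp [0.4645 0.3055 0.15  ] yaw 2.05 tilt [-0.001  0.    -1.   ] F [-0.3  0.6 -6.6] gap 0.584 gf 9.8

[ 0.04179246  0.03065663 -0.00163726]
fit [ 0.464  0.276  0.012 -0.418] tiltdeg -24.0 0.025 free [0.464 0.223 0.053] hinge [0.463 0.341 0.   ]
```

View pics/g9.png

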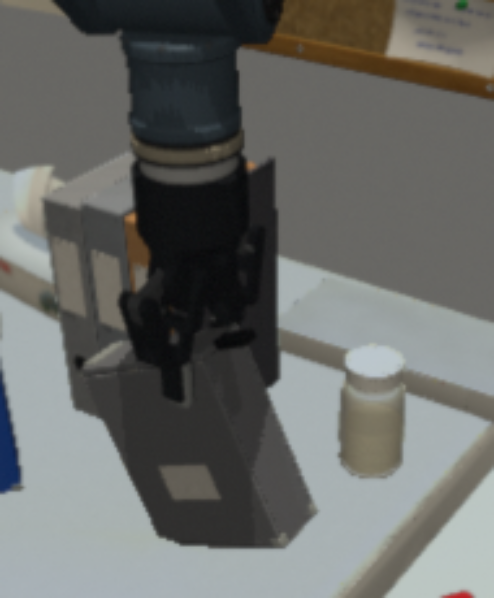

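The case is tipped 24° onto its hinge end, square with the row and in front of it, lid shut, bottle untouched. Setting it down.

Emit:
{"name": "step_arm", "arguments": {"targets": "-5 0 1 0; -10 0 3 0; -16 0 5 0; -22 0 7 0; -28 0 9 0; -34 0 12 0; -40 0 15 0; -46 0 18 0; -52 0 22 0; -58 0 26 0; -65 0 31 0; -66 0 32 0"}}

```text
t: 18.1
tcp_pos: [0.4669, 0.2384, 0.1185]
tool_rot: [0.695, 0.719, -0.0, 0.0]
force: [-3.2, -2.6, 13.3]
finger_gap: 0.582
gripper_force: 12.2
```

Emit:
{"name": "step_arm", "arguments": {"targets": "0 0 0 0; 0 0 0 0; 0 0 0 0; 0 0 0 0; 0 0 -40 0; 0 0 -85 0; 0 0 -85 0", "gripper": 0}}

```text
t: 18.8
tcp_pos: [0.4709, 0.241, 0.2086]
tool_rot: [0.694, 0.719, 0.006, 0.003]
force: [0.9, 0.6, -0.4]
finger_gap: 0.999
gripper_force: 0.0
```

```bash
python3 look.py [.464,.278,.03,-.01] g10.png;python3 -c "
from mv import *
for n in ('scene','top'):
  manip.snapshot(n); print(n,[(np.round(d['position'],1).tolist(),round(d['p'],2),atz(n,d['position'],.16).round(3)) for d in manip.mark_of(n,'tab')])"
```

```text
t 18.8 tcp [0.4709 0.241  0.2086] yaw 2.02 tilt [ 0.012  0.003 -1.   ] F [ 0.9  0.6 -0.4] gap 0.999 gf 0.0

[ 0.00023978 -0.01664168 -0.0019797 ]
scene [([285.4, 229.4], 0.71, array([0.449, 0.188, 0.16 ])), ([83.3, 192.7], 0.57, array([0.326, 0.593, 0.16 ]))]
top [([171.5, 321.0], 0.57, array([0.326, 0.598, 0.16 ]))]Traceback (most recent call last):
  File "look.py", line 9, in <module>
    m=L[0]["pixels"]
      ~^^^
IndexError: list index out of range
```

```bash
sed -i 's/<30\]/<50]/' look.py; python3 look.py [.464,.278,.03,-.01] g11.png; python3 -c "
from fit import *
for d in manip.masks_of('scene','case_center'): print(d['p'],d['position'],d['pixels'].sum())
L=manip.masks_of('scene','tab')
for d in L: print('lid',d['p'],d['position'],d['pixels'].sum())"
```

```text
t 19.1 tcp [0.4657 0.2393 0.2018] yaw 2.0 tilt [-0.003 -0.001 -1.   ] F [-0.1 -0.  -0. ] gap 0.999 gf 0.0

[0.02193583 0.01481017 0.00567978]
fit [0.465 0.275 0.014 0.002] tiltdeg 0.1 0.022 free [0.466 0.21  0.   ] hinge [0.464 0.34  0.   ]
0.96 [254.1, 237.3] 5412
0.91 [128.5, 218.6] 4875
lid 0.94 [256.7, 213.5] 1235
lid 0.84 [119.3, 189.0] 932
```

View pics/g11.png

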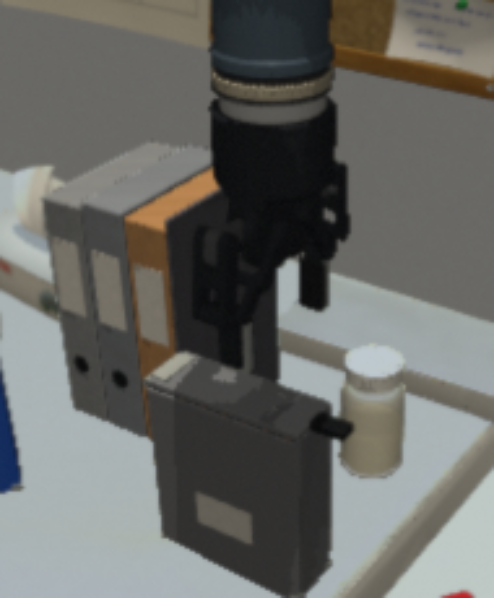

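Picture shows the case upright and square in front of the row, lid shut, tab at about scene (287,224). Now the tab.

Emit:
{"name": "step_arm", "arguments": {"targets": "-26 1 0 0; -52 1 0 0; -52 1 25 0; -52 1 48 0; -52 1 54 0; -52 1 54 0; -52 1 54 0"}}

```text
t: 20.0
tcp_pos: [0.4702, 0.1879, 0.1498]
tool_rot: [0.695, 0.719, 0.0, 0.0]
force: [1.3, 0.2, 0.0]
finger_gap: 1.003
gripper_force: 0.0
```

Emit:
{"name": "step_arm", "arguments": {"targets": "0 0 0 0; 0 0 0 0; 0 0 0 0; 0 0 0 0; 0 0 0 0; 0 0 0 0; 0 0 0 0; 0 0 0 0", "gripper": 0.82}}

```text
t: 20.8
tcp_pos: [0.4695, 0.1876, 0.1494]
tool_rot: [0.695, 0.719, -0.0, -0.0]
force: [-0.8, 0.1, 2.3]
finger_gap: 0.182
gripper_force: 11.0
```

```bash
python3 -c "
from mv import *
rel([]);save('scene','h.png',(190,110,350,290),3.3)"
```

```text
t 20.8 tcp [0.4695 0.1876 0.1494] yaw 2.0 tilt [-0. -0. -1.] F [-0.8  0.1  2.3] gap 0.182 gf 11.0
```

View pics/h.png

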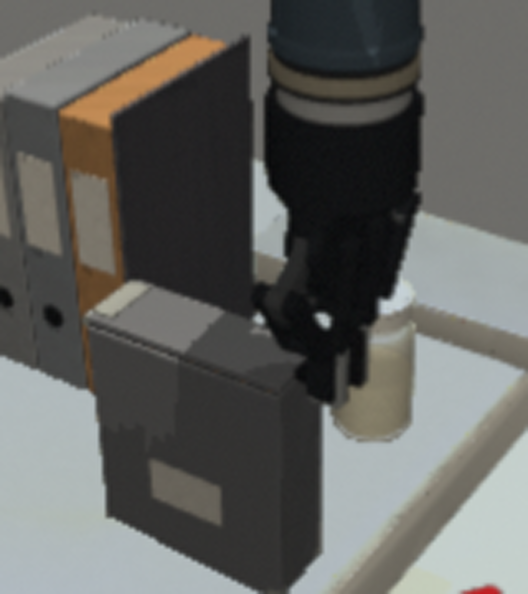

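The fingers hold the tab (gap about 15.5 mm, 11 N). Now I'll follow the lid's arc.

Emit:
{"name": "step_arm", "arguments": {"targets": "1 0 -10 0; 3 0 -20 0; 5 0 -30 0; 7 0 -39 0; 10 0 -49 0; 14 0 -58 0; 18 0 -67 0; 23 0 -76 0; 23 0 -76 0"}}

```text
t: 21.75
tcp_pos: [0.4696, 0.2117, 0.2267]
tool_rot: [0.694, 0.72, 0.001, 0.001]
force: [-0.1, 1.2, -1.2]
finger_gap: 0.185
gripper_force: 10.8
```

Emit:
{"name": "step_arm", "arguments": {"targets": "12 0 -17 0; 25 0 -31 0; 41 0 -43 0; 57 0 -54 0; 75 0 -62 0; 95 0 -68 0; 115 0 -71 0; 135 0 -72 0; 152 0 -71 0; 169 0 -68 0; 169 0 -68 0"}}

```text
t: 22.85
tcp_pos: [0.463, 0.3817, 0.2932]
tool_rot: [0.694, 0.72, 0.001, -0.0]
force: [-1.2, 0.8, 4.6]
finger_gap: 0.177
gripper_force: 11.2
```

```bash
python3 -c "
from mv import *
rel([]);save('scene','i.png',(160,60,350,290),2.6)"
```

```text
t 22.85 tcp [0.463  0.3817 0.2932] yaw 2.1 tilt [ 0.     0.002 -1.   ] F [-1.2  0.8  4.6] gap 0.177 gf 11.2
```

View pics/i.png

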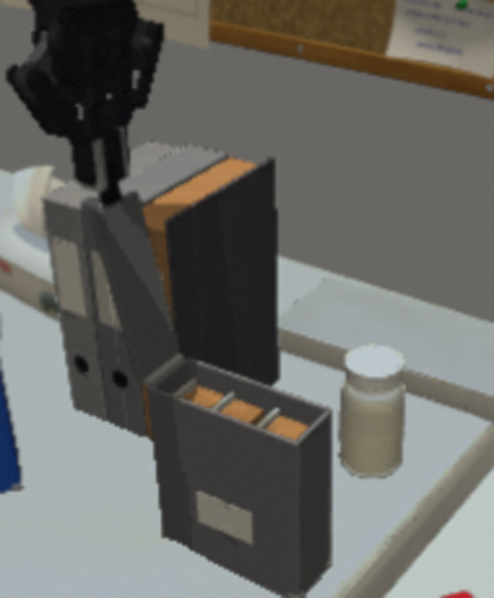

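The lid is past vertical and the case hasn't moved. Releasing and retreating upward.

Emit:
{"name": "step_arm", "arguments": {"targets": "0 0 0 0; 0 0 0 0; 0 0 0 0; 0 0 0 0; 0 0 0 0; 0 0 -40 0; 0 0 -80 0; 0 0 -80 0; 0 0 -80 0", "gripper": 0}}

```text
t: 23.8
tcp_pos: [0.4634, 0.3796, 0.3745]
tool_rot: [0.695, 0.719, 0.001, 0.0]
force: [0.1, 0.6, -1.2]
finger_gap: 1.003
gripper_force: 0.0
```

```bash
python3 -c "
from mv import *
rel([]);save('scene','j.png',(160,60,350,290),2.6)"
```

```text
t 23.8 tcp [0.4634 0.3796 0.3745] yaw 1.99 tilt [ 0.002  0.001 -1.   ] F [ 0.1  0.6 -1.2] gap 1.003 gf 0.0
```

View pics/j.png

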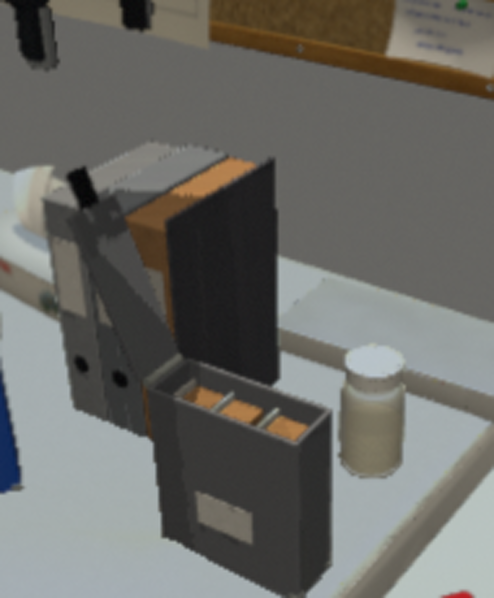

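The lid lies back on its stop, the case is upright and square in front of the files, and the gripper is clear. Handing in.

```bash
python3 -c "
from station import manip
print(manip.sign_off())"
```

```text
the job is handed in; nothing more can be done
None
```

I walked the case out in two tipped swings. By my camera fits it stands upright, square and about 75 mm in front of the files, with its lid open on its stop and the gripper clear. I handed the job in at about 24 s, but the judge's verdict was not shown. The first tip attempt carried the case about 15 mm sideways and briefly held its whole weight, raising it by at most about 12 mm (the limit is 15 mm).

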